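# Bleed the oxygen bomb through its leaning nipple

### The job

The combustion bomb has been fired and still holds gas. Take the vent coupler out of the accessory tray, push it squarely over the bomb's leaning charging nipple until it snaps on, then keep pushing it fully home against the valve spring so that the valve stays open for at least three seconds. Finish while still gripping the coupler and holding it down there, and leave the other things where they are.

Things in the scene. Friction and masses are not known exactly. Their poses are not given: they have to be found in the camera images.
- coupler_grip (a point): Vent coupler: loose round steel push-on gas coupler, 82 mm tall, 0.13-0.27 kg, standing mouth down in the tray. This point: on its axis, mid ribbed grip (26 mm across, from 29 to 68 mm above the mouth), 48 mm above the mouth, 34 mm below the top. Below the grip: sleeve 34 mm across; above: brass silencer 20 mm across. z axis: from mouth to silencer along its axis. Round: grip it from any side.
- coupler_mouth (a point): Centre of the coupler's open lower end (same axes as coupler_grip). The bore is 20 mm across, 25.5 mm deep; four sprung locking balls 8 mm inside it ride over the nipple's bulb with a push of about 8 to 15 N and snap in behind it.
- nipple_tip (a point): Centre of the flat nose of the bomb's charging nipple, a bulb-headed steel fitting leaning 25 degrees from vertical. z axis: outwards along the nipple. Behind this point: nose cone from 9 to 17 mm across in the first 7 mm, bulb 17 mm to 10.5 mm, neck 12 mm across from 13 to 25 mm. A 6 mm brass valve pin stands 5 mm out of the nose.
- nipple_seat (a point): Centre of the top face of the hexagon (31 mm over corners) at the nipple's foot, on its axis 25 mm behind nipple_tip, same axes. The coupler is fully home when its mouth rests here; it has snapped on when the mouth is about 5 mm off. Over the last 4.5 mm it pushes the valve pin in against a spring of 7 to 13 N; let go, it stays clipped but rises and the valve shuts. A total push of 15 to 25 N holds it home.
- valve_pin (a joint): How far the valve pin is pushed into the nipple, m: 0 shut, above 0.003 open, about 0.004 to 0.0045 with the coupler fully home.
- bomb: Oxygen bomb: fixed upright steel cylinder (88 mm across its screw cap) in a bench socket with a 136 mm flange; origin on the bench under its axis, z up; screw cap to 126 mm, domed head to 137 mm. The nipple leans to the -x side; its tip is 28 mm from the axis, 170 mm high. On the head's +x side stand a brass ignition terminal (to 154 mm) and a blank plug (to 142 mm).
- tray: Accessory tray, fixed, stainless steel, 220 by 240 mm (x by y), floor 3 mm and rim 14 mm above the bench; origin under its centre.
- crucible_rim (a point): Centre of the mouth of a small loose steel crucible, 30 mm across, 22 mm high, standing in the tray. Leave it alone.
- seal: Loose black rubber sealing ring, 48 mm across, 7 mm thick, lying in the tray; origin under its centre. Leave it alone.
- beaker_rim (a point): Centre of the mouth of a loose glass beaker, 84 mm across, 110 mm high, standing on the bench. Leave it alone.
There are look-alikes about, which are no part of the job. Of the things shaped like the bomb, the steel one is meant.

How it is judged (in metres and radians):
On the way, in this order (a step that is already met when the one before it is completed fails the run):
1. the coupler is lifted out of the tray (height (world z) of coupler_grip above 0.09 m and contact force between coupler and the fingers above 1 N), for 0.2 s.
2. the coupler sits squarely on the nipple, snapped over its bulb, and is kept pushed down so that the valve is open, for 2.5 s (value of joint valve_pin above 0.003 m and angle between the z axis of coupler_grip and the z axis of nipple_tip, either way round below 0.12 rad and z of coupler_grip in the frame of nipple_tip below 0.0258 m and contact force between coupler and the fingers above 1 N), for 2.5 s.
At the end, for the whole second after the job is handed in: The coupler is on the nipple, its axis within 7 degrees of the nipple's and 6 mm of it, less than 3 mm short of fully home, with the valve pin pushed in more than 3 mm; it is at rest, pushes on the bomb with more than 3 N and is still gripped by the fingers (all of step 2 and z of coupler_grip in the frame of nipple_tip above 0.019 m and x of coupler_grip in the frame of nipple_tip between -0.006 and 0.006 m and y of coupler_grip in the frame of nipple_tip between -0.006 and 0.006 m and contact force between coupler and bomb above 3 N and linear speed of coupler below 0.02 m/s); the arm keeps its last pose, push and grip.
It fails at once if a bystander (crucible, sealing ring, beaker) is shifted by more than 30 mm (distance of any of crucible_rim, seal, beaker_rim from where it was at the start of the episode above 0.03 m).
It also fails if it takes over 48 s, if anything falls off the work surface, if the arm or the gripper's body presses on something with over 40 N, if the wrist force passes 120 N, or if a joint passes its speed limit or range.

### The arm

A 6-joint arm with a two-finger parallel gripper is mounted at the origin on the work surface. World frame = base frame: x ahead of the robot, y to its left, z up, the work surface at z = 0. Lengths are in mm, angles in rad, forces in N, time in s.
With the tool pointing down it reaches from about 325 to 775 mm from the base axis. Payload 9.3 kg.
Tool frame: the origin (TCP) lies at the very end of the fingers, on their centre line; the grasp point (between the pads) lies 19 mm behind it (r.tcp_to_grasp is the distance from the TCP to the grasp point, in mm); y points along the fingers, z is the direction in which the jaws open and shut, and the axes are right-handed (so a half turn about y gives the same grasp; the last joint's range is limited). The gripper opens to 85 mm and grips with 20 to 120 N. Pads are 22 mm wide; open, the fingers measure 114 mm over their backs; the gripper's body (76 mm by 85 mm) begins 54 mm behind the grasp point. The pads swing forward as they close: fully open they stand 13 mm farther back than shut.
Start: joints at [-1.325, 0.259, 0.021, 1.334, 0, 1.418], TCP at [213.565, -506.84, 231.279] pointing down, gripper open.
Joint ranges: [-3.04, 3.04], [-0.91, 1.82], [-1.04, 1.36], [-1.92, 1.95], [-1.52, 1.45], [-3.14, 3.14]. Speed limits (rad/s): [2.22, 2.22, 2.79, 3.14, 3.14, 3.14].

### API

Orientations are given as a unit quaternion [x, y, z, w].
In Python, from station import r, claw, kin, read_state, vision, order gives the robot as it stands. Calls block until the motion is done:
- r.move_pose(position, orientation): joint-space move of the TCP to a pose.
- r.movel(position, velocity=150, rot=None): straight line of the TCP; rot=None keeps the orientation; velocity is the mean speed in mm/s.
- r.movej(angles): joint-space move.
- claw.gripper_to(opening): opening from 0.0 (shut) to 1.0 (fully open); the grip force is fixed at half the most; returns when the fingers have stopped.
- r.hold(seconds).
- kin.ik(position, orientation): joint angles nearest the present ones, or None.
- read_state(): the state.
- vision.capture(name): name is "scene" or "top" or "wrist"; returns the picture (384x512x3 uint8, red, green, blue); there is no depth.
- vision.camera_info(name): a dict with "mtx" (3x3 intrinsics, pixels), "dist_coeffs" ([k1, k2, p1, p2, k3] as OpenCV has them; the pictures are not rectified), "R" (3x3) and "t" (3): a world point X has camera coordinates R X + t. Camera axes: x right, y down, z forward; pixel columns grow to the right and rows downward; lengths in mm; the calibration is good to about 2 mm. A picture is of the moment at which its call begins: read the wrist's pose just before it. camera_info takes no time and is no camera call; for the wrist camera it gives the pose at the moment of the call.
A pose or a line that the arm cannot do raises r.PlanningError and nothing moves.
- order.sign_off(): hands the job in, once; it reports no verdict.
The state is a dict: "t": time; "joint_positions": joint angles; "joint_velocities": joint speeds; "joint_torque": joint torques, N m; "position": TCP position; "orientation": TCP orientation; "force": force on the tool from outside, world axes, zero at the start; "ft_torque": the same for the moment, N m; "grip_width": opening from 0.0 (shut) to 1.0 (fully open).
Only numpy, scipy, OpenCV 4.12 (cv2) and the standard library are available. Lean on these libraries where they do the work, as an engineer would, in place of code of your own. Each camera call takes 0.05 s, during which the arm holds its last target.

## Working session

There is one attempt and no reset: what is moved stays moved. The work goes in short steps, each a Python script; the robot and the scene stay as the last script left them, time stands still between calls to the robot, and variables do not carry over. Pictures are saved under pics/ and viewed, and the job is handed in when it is done.

```bash
mkdir -p pics; ls
python3 - <<'E'
from station import r, claw, kin, read_state, vision, order
import cv2
for n in ["scene","top","wrist"]:
    im=vision.capture(n); cv2.imwrite(f"pics/{n}0.png",im[:,:,::-1])
    c=vision.camera_info(n); print(n,c)
s=read_state(); print(s)
E
```

```text
pics
scene {'mtx': array([[364.78473061,   0.        , 256.22453252],
       [  0.        , 364.78473061, 193.61082164],
       [  0.        ,   0.        ,   1.        ]]), 'dist_coeffs': array([-0.02804282,  0.        ,  0.        ,  0.        ,  0.        ]), 'R': array([[ 0.30549566,  0.95214036, -0.01005683],
       [ 0.75608436, -0.2489838 , -0.60526318],
       [-0.57879949,  0.17730146, -0.7959619 ]]), 't': array([-200.96542791, -336.83253038, 1229.41531755])}
top {'mtx': array([[429.95014672,   0.        , 259.26047411],
       [  0.        , 429.95014672, 191.05337302],
       [  0.        ,   0.        ,   1.        ]]), 'dist_coeffs': array([0.03307168, 0.        , 0.        , 0.        , 0.        ]), 'R': array([[ 0.01785037, -0.99929415,  0.03305393],
       [-0.98719116, -0.02285695, -0.15789605],
       [ 0.15854012, -0.02981204, -0.98690236]]), 't': array([   1.58197688,  546.88372979, 1111.31268636])}
wrist {'mtx': array([[266.49131363,   0.        , 250.26110008],
       [  0.        , 266.49131363, 191.96922499],
       [  0.        ,   0.        ,   1.        ]]
[... 287 characters left out ...]
124636])}
{'t': 0.15, 'joint_positions': array([-1.32459141e+00,  2.59046394e-01,  2.09833678e-02,  1.33366243e+00,
       -8.33824259e-06,  1.41819721e+00]), 'joint_velocities': array([ 0.00148184, -0.00144456, -0.00016427,  0.00069646, -0.00040771,
        0.00036092]), 'joint_torque': array([ 2.15847082e-03, -5.55969751e+01,  3.44662857e+01,  1.13307990e-02,
       -1.71082679e-04,  2.79156751e-05]), 'position': array([ 213.5236696 , -506.66587258,  230.83259658]), 'orientation': array([-0.1400843 ,  0.69342353, -0.69276753,  0.14004767]), 'force': array([ 0.36314965,  0.66024773, -0.50864979]), 'ft_torque': array([-0.01326798,  0.01560693, -0.0218241 ]), 'grip_width': 0.9982258727171336}
```

View pics/scene0.png

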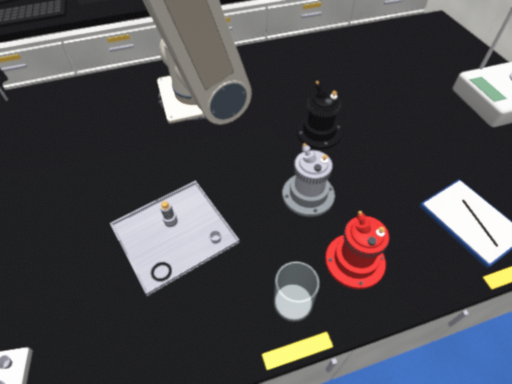

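View pics/top0.png

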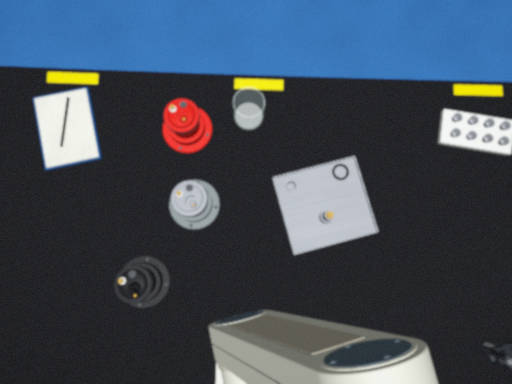

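View pics/wrist0.png

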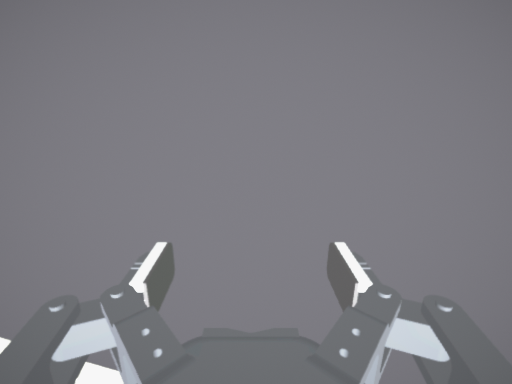

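The scene view shows three bomb-shaped things: black (322,115), steel grey (312,170) and red (362,245). The steel grey one is meant. The only coupler stands in the tray at (167,210) in scene and (326,216) in top. The wrist view shows only the bench. I'll enlarge crops to confirm.

Run:
```python
import cv2,numpy as np
s=cv2.imread("pics/scene0.png");t=cv2.imread("pics/top0.png")
def c(im,x,y,w=40): return cv2.resize(im[y-w:y+w,x-w:x+w],(390,290*390//290),interpolation=cv2.INTER_CUBIC)[:390]
a=np.hstack([c(s,312,172),c(t,193,203)]); cv2.imwrite("pics/crop_bomb.png",a)
b=np.hstack([c(s,167,215),c(t,326,216)]); cv2.imwrite("pics/crop_coup.png",b)
```

```text
(no output)
```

View pics/crop_bomb.png

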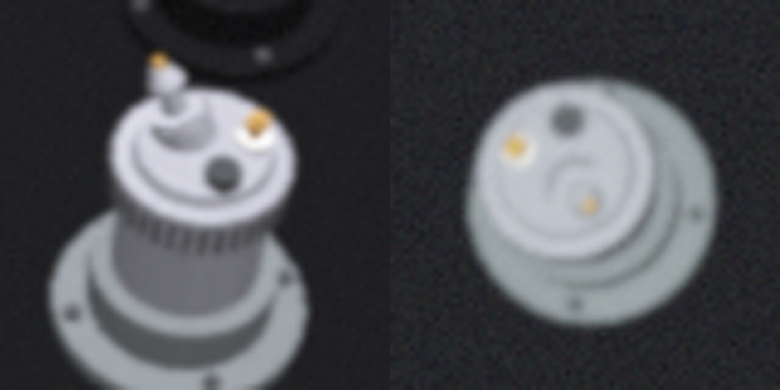

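View pics/crop_coup.png

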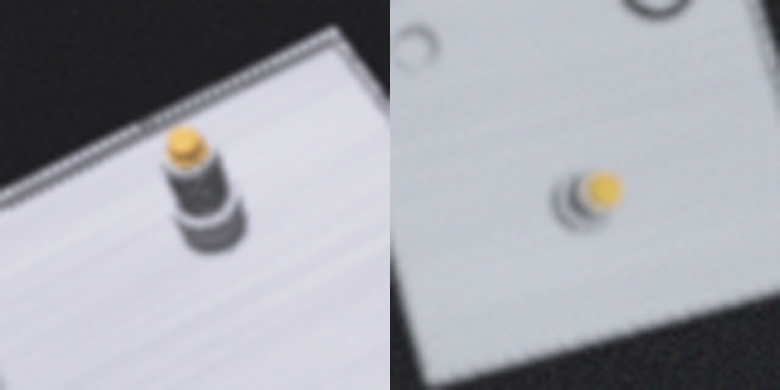

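The crops confirm it. The steel bomb's nipple has its brass pin at scene (304,144), and the brass terminal is at (325,157). The coupler has its yellow silencer up, in the tray. Next I triangulate with brass colour masks.

```bash
cat > h.py <<'E'
from station import r, claw, kin, read_state, vision, order
import cv2, numpy as np
from scipy.spatial.transform import Rotation as Rn
def ray(ci,uv):
    p=cv2.undistortPoints(np.array([[uv]],float),ci["mtx"],ci["dist_coeffs"])[0,0]
    R,t=np.array(ci["R"]),np.array(ci["t"])
    d=R.T@np.array([p[0],p[1],1]); return -R.T@t, d/np.linalg.norm(d)
def plane(ci,uv,z):
    o,d=ray(ci,uv); return o+d*(z-o[2])/d[2]
def tri(obs):
    A=np.zeros((3,3));b=np.zeros(3);L=[]
    for ci,uv in obs:
        o,d=ray(ci,uv);P=np.eye(3)-np.outer(d,d);A+=P;b+=P@o;L.append((o,P))
    x=np.linalg.solve(A,b); return x,[np.linalg.norm(P@(x-o)) for o,P in L]
def proj(ci,X):
    rv=cv2.Rodrigues(np.array(ci["R"]))[0]
    return cv2.projectPoints(np.array([X],float),rv,np.array(ci["t"]),ci["mtx"],ci["dist_coeffs"])[0][0,0]
def brass(im):  # RGB
    h=cv2.cvtColor(im,cv2.COLOR_RGB2HSV); return cv2.inRange(h,(12,70,90),(32,255,255))
def blobs(im,box,m=None):
    x0,y0,x1,y1=box; k=(brass(im) if m is None else m)[y0:y1,x0:x1]
    n,l,st,c=cv2.connectedComponentsWithStats(k)
    return [(c[i][0]+x0,c[i][1]+y0,st[i][4]) for i in range(1,n)]
E
python3 - <<'E'
from h import *
S=vision.camera_info("scene");T=vision.camera_info("top")
s=cv2.imread("pics/scene0.png")[:,:,::-1].copy();t=cv2.imread("pics/top0.png")[:,:,::-1].copy()
bs=blobs(s,(280,135,340,215));bt=blobs(t,(165,175,225,235));cs=blobs(s,(150,190,185,230));ct=blobs(t,(305,200,345,235))
print(bs,bt,cs,ct,sep="\n")
f=lambda L,x,y:min(L,key=lambda b:np.hypot(b[0]-x,b[1]-y))[:2]
for n,a,b in [("pin",f(bs,304,144),f(bt,194,205)),("term",f(bs,325,157),f(bt,179,193)),("coup",f(cs,165,205),f(ct,328,216))]:
    print(n,tri([(S,a),(T,b)]))
    for z in (175,150,85): print(z,plane(S,a,z)[:2],plane(T,b,z)[:2])
E
```

```text
[(np.float64(304.2), np.float64(144.0), np.int32(10)), (np.float64(324.8421052631579), np.float64(156.26315789473685), np.int32(19))]
[(np.float64(178.0), np.float64(192.5), np.int32(8))]
[(np.float64(164.6122448979592), np.float64(204.81632653061223), np.int32(49))]
[(np.float64(329.5), np.float64(214.5), np.int32(32))]
pin (array([508.600991  , 184.92355935, 191.7535845 ]), [np.float64(21.2671609977887), np.float64(21.2671609977887)])
175 [491.32272341 170.87059145] [517.7136189  208.26442907]
150 [468.88867932 182.63980464] [521.53411035 212.25857816]
85 [410.56016468 213.23975892] [531.46738812 222.64336579]
term (array([521.49702076, 212.32997764, 150.72071478]), [np.float64(0.1963040707803451), np.float64(0.19630407078022133)])
175 [541.28981056 199.92055043] [517.7136189  208.26442907]
150 [520.9458297 212.9048885] [521.53411035 212.25857816]
85 [468.05147947 246.6641675 ] [531.46738812 222.64336579]
coup (array([ 484.16863459, -170.35689879,   74.70729588]), [np.float64(0.23155697408275122), np.float64(0.23155697408276069)])
175 [ 562.21176226 -161.95195309] [ 473.28566407 -150.45646019]
150 [ 542.74292151 -164.10430715] [ 476.0043325  -155.35866777]
85 [ 492.12393557 -169.70042771] [ 483.07287043 -168.10440746]
```

Run:
```python
from h import *
st=read_state();W=vision.camera_info("wrist");Rt=Rn.from_quat(st["orientation"]).as_matrix()
c=-W["R"].T@W["t"];print("cam in tool",Rt.T@(c-st["position"]),"\nview dir tool",Rt.T@W["R"][2],"right",Rt.T@W["R"][0]); print(Rt)
# candidates: look pose over coupler & over bomb
def down(yaw): # tool z (jaw) horizontal at yaw
    z=np.array([np.cos(yaw),np.sin(yaw),0]);y=np.array([0,0,-1.]);x=np.cross(y,z);return Rn.from_matrix(np.c_[x,y,z]).as_quat()
for yaw in np.arange(-180,180,30):
    q=down(np.radians(yaw)); print(yaw,[ (None if (j:=kin.ik(p,q)) is None else np.round(j,2)) for p in ([484,-170,33],[484,-170,250],[490,180,330])])
```

```text
cam in tool [ -80.17930858 -143.54810502    1.12956918] 
view dir tool [ 0.31194476  0.95009971 -0.00100654] right [3.14040537e-04 9.56297281e-04 9.99999493e-01]
[[-9.21526079e-01 -2.34539548e-04  3.88316404e-01]
 [-3.88316453e-01  8.99081084e-04 -9.21525650e-01]
 [-1.32993724e-04 -9.99999568e-01 -9.19602232e-04]]
-180 [array([-0.5 ,  0.34, -0.41,  0.82,  0.  , -2.07]), array([-0.5 ,  0.19, -0.02,  1.36,  0.  , -2.07]), array([ 0.19,  0.2 ,  0.19,  1.56,  0.  , -1.38])]
-150 [array([-0.5 ,  0.34, -0.41,  0.82,  0.  , -2.6 ]), array([-0.5 ,  0.19, -0.02,  1.36,  0.  , -2.6 ]), array([ 0.19,  0.2 ,  0.19,  1.56,  0.  , -1.9 ])]
-120 [array([-0.5 ,  0.34, -0.41,  0.82,  0.  , -3.12]), array([-0.5 ,  0.19, -0.02,  1.36,  0.  , -3.12]), array([ 0.19,  0.2 ,  0.19,  1.56,  0.  , -2.43])]
-90 [array([-0.5 ,  0.34, -0.41,  0.82,  0.  ,  2.64]), array([-0.5 ,  0.19, -0.02,  1.36,  0.  ,  2.64]), array([ 0.19,  0.2 ,  0.19,  1.56,  0.  , -2.95])]
-60 [array([-0.5 ,  0.34, -0.41,  0.82,  0.  ,  2.12]), array([-0.5 ,  0.19, -0.02,  1.36,  0.  ,  2.12]), array([0.19, 0.2 , 0.19, 1.56, 0.  , 2.81]
[... 373 characters left out ...]
  0.19, -0.02,  1.36,  0.  ,  0.55]), array([0.19, 0.2 , 0.19, 1.56, 0.  , 1.24])]
60 [array([-0.5 ,  0.34, -0.41,  0.82,  0.  ,  0.02]), array([-0.5 ,  0.19, -0.02,  1.36,  0.  ,  0.02]), array([0.19, 0.2 , 0.19, 1.56, 0.  , 0.71])]
90 [array([-0.5 ,  0.34, -0.41,  0.82,  0.  , -0.5 ]), array([-0.5 ,  0.19, -0.02,  1.36,  0.  , -0.5 ]), array([0.19, 0.2 , 0.19, 1.56, 0.  , 0.19])]
120 [array([-0.5 ,  0.34, -0.41,  0.82,  0.  , -1.03]), array([-0.5 ,  0.19, -0.02,  1.36,  0.  , -1.03]), array([ 0.19,  0.2 ,  0.19,  1.56,  0.  , -0.33])]
150 [array([-0.5 ,  0.34, -0.41,  0.82,  0.  , -1.55]), array([-0.5 ,  0.19, -0.02,  1.36,  0.  , -1.55]), array([ 0.19,  0.2 ,  0.19,  1.56,  0.  , -0.86])]
```

```bash
cat >> h.py <<'E'
CO=np.array([-80.2,-143.5,1.1]);VD=np.array([.312,.950,0])
def down(yaw):
    z=np.array([np.cos(yaw),np.sin(yaw),0]);y=np.array([0,0,-1.]);x=np.cross(y,z);return Rn.from_matrix(np.c_[x,y,z])
def look(target,D,yaw):
    R=down(yaw);M=R.as_matrix();return np.array(target)-D*M@VD-M@CO,R.as_quat()
def snap(n,cam="wrist"):
    c=vision.camera_info(cam);im=vision.capture(cam);cv2.imwrite(f"pics/{n}.png",im[:,:,::-1])
    np.savez(f"pics/{n}.npz",im=im,**{k:np.array(v) for k,v in c.items()});return im,c
def load(n):
    d=dict(np.load(f"pics/{n}.npz"));return d.pop("im"),d
E
python3 - <<'E'
from h import *
for n,tg,yaw in [("wc",[484,-170,60],-30),("wb1",[500,185,150],0),("wb2",[500,185,150],180)]:
    p,q=look(tg,260,np.radians(yaw)); 
    try: r.move_pose(p,q)
    except Exception as e: print(n,p,e); continue
    r.hold(.2); snap(n); print(n,p,read_state()["t"])
E
```

```text
wc [ 483.50737206 -168.65325663  163.5       ] 2.0083
wb1 [498.9  185.92 253.5 ] 3.625
wb2 [501.1  184.08 253.5 ] 6.525
```

View pics/wc.png

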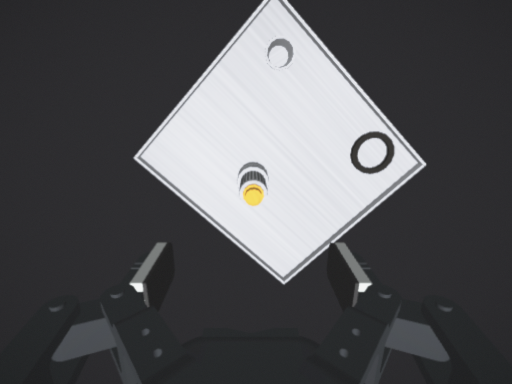

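View pics/wb1.png

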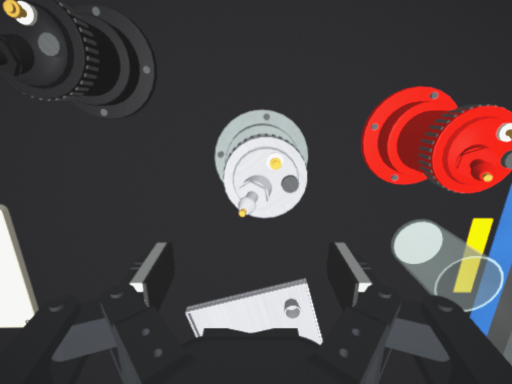

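View pics/wb2.png

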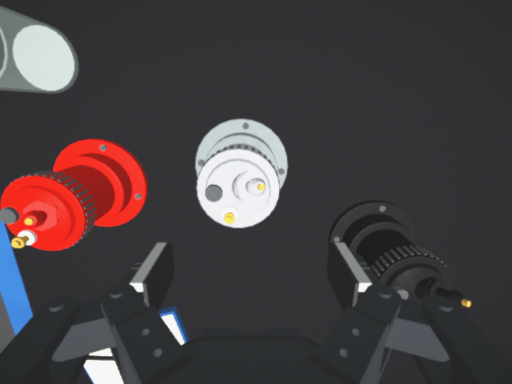

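wc shows the coupler at (253,195), the crucible at (278,55) and the seal at (372,152). wb1 shows the steel bomb's pin at (242,213) and terminal at (275,163). wb2 shows the pin at (261,187) and terminal at (230,217). I'll enlarge these and triangulate.

Run:
```python
from h import *
I1,C1=load("wb1");I2,C2=load("wb2");IC,CC=load("wc")
b1=blobs(I1,(225,145,300,225));b2=blobs(I2,(200,150,285,230));bc=blobs(IC,(235,170,275,215))
print(b1,b2,bc)
f=lambda L,x,y:min(L,key=lambda b:np.hypot(b[0]-x,b[1]-y))[:2]
pin=tri([(C1,f(b1,242,213)),(C2,f(b2,261,187))]);term=tri([(C1,f(b1,275,163)),(C2,f(b2,230,217))])
print(pin,term)
S=vision.camera_info("scene");s=cv2.imread("pics/scene0.png")[:,:,::-1].copy()
print("3view",tri([(C1,f(b1,242,213)),(C2,f(b2,261,187)),(S,(304.2,144.0))]))
print("coup",plane(CC,f(bc,253,195),85),plane(CC,f(bc,253,195),80))
def c(im,x,y,w=32): return cv2.resize(im[y-w:y+w,x-w:x+w],(266,266),interpolation=cv2.INTER_CUBIC)
def c2(im,x,y,w=50): return cv2.resize(im[y-w:y+w,x-w:x+w],(400,400),interpolation=cv2.INTER_CUBIC)
cv2.imwrite("pics/crop2.png",np.hstack([c2(I1,262,165),c2(I2,240,185)])[:,:,::-1])
cv2.imwrite("pics/crop3.png",c2(IC,253,185,30)[:,:,::-1])
```

```text
[(np.float64(275.33035714285717), np.float64(163.32142857142858), np.int32(112)), (np.float64(241.9056603773585), np.float64(212.77358490566036), np.int32(53))] [(np.float64(260.8974358974359), np.float64(186.4871794871795), np.int32(39)), (np.float64(228.85416666666666), np.float64(217.65625), np.int32(96))] [(np.float64(252.95833333333334), np.float64(194.45), np.int32(360))]
(array([492.13195778, 171.341246  , 174.10360848]), [np.float64(0.13118424876571189), np.float64(0.13118424876573306)]) (array([523.17030544, 211.52751252, 150.10398132]), [np.float64(0.019964901040419692), np.float64(0.01996490104057973)])
3view (array([491.93506139, 171.16335789, 174.95248706]), [np.float64(0.4955442858897056), np.float64(0.37100640053796075), np.float64(0.6304791776373895)])
coup [ 488.28718964 -167.31217091   85.        ] [ 487.48310228 -168.80063738   80.        ]
```

View pics/crop2.png

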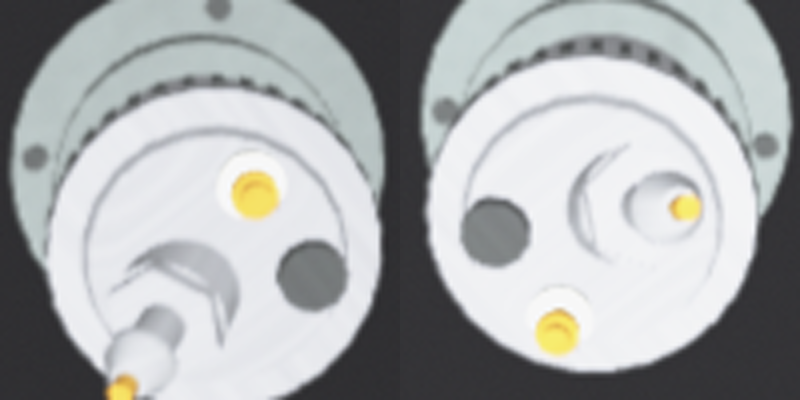

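View pics/crop3.png

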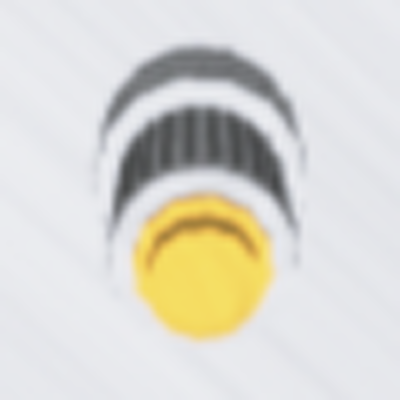

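```bash
cat > m.py <<'E'
from h import *
from scipy.optimize import least_squares
def capfit(n,c0,z=126.,thr=None):
    im,C=load(n); pts=[]
    g=cv2.GaussianBlur(cv2.cvtColor(im,cv2.COLOR_RGB2GRAY),(3,3),0)
    # radial edge from approx projected centre: outermost bright->dark crossing near r=44
    out=[]
    for a in np.radians(np.arange(0,360,4)):
        rr=np.arange(38,50,.25); px=np.array([proj(C,[c0[0]+q*np.cos(a),c0[1]+q*np.sin(a),z]) for q in rr])
        v=cv2.remap(g,px[:,0].astype(np.float32).reshape(1,-1),px[:,1].astype(np.float32).reshape(1,-1),cv2.INTER_LINEAR)[0].astype(float)
        d=v[4:]-v[:-4]; k=d.argmin()
        if d[k]<-12: q=rr[k+2]; out.append([c0[0]+q*np.cos(a),c0[1]+q*np.sin(a)])
    P=np.array(out)
    s=least_squares(lambda x:np.hypot(P[:,0]-x[0],P[:,1]-x[1])-x[2],[*c0,44],loss="soft_l1",f_scale=.5)
    return s.x,len(P),np.median(abs(s.fun))
E
python3 - <<'E'
from m import *
c=np.array([513,190.])
for n in("wb1","wb2"):
    x=np.r_[c,44]
    for _ in range(3): x,k,e=capfit(n,x[:2])
    print(n,x,k,e)
IC,CC=load("wc");S=vision.camera_info("scene")
print("coup",plane(CC,(253.7,197.3),85))
I1,C1=load("wb1");I2,C2=load("wb2")
# pin end & nose points
u1=lambda x,y:(212+x/8,115+y/8); u2=lambda x,y:(190+(x-400)/8,135+y/8)
print("pin end",tri([(C1,u1(119,392)),(C2,u2(687,208))]))
print("bulb",tri([(C1,u1(143,358)),(C2,u2(664,206))]))
E
```

```text
wb1 [514.92805946 189.4856289   43.8944552 ] 90 0.33090353309724563
wb2 [515.07409759 189.89669215  44.01989265] 90 0.24328894825118752
coup [ 487.528634   -169.94261489   85.        ]
pin end (array([501.09983289, 181.92130338,  76.29724166]), [np.float64(32.92875740511303), np.float64(32.92875740511303)])
bulb (array([504.85091889, 184.37088308,  66.56211383]), [np.float64(33.92770625968022), np.float64(33.927706259680185)])
```

```bash
cat >> h.py <<'E'
AX=np.array([515.0,189.7]);AZ=np.arctan2(171.3-189.7,492.1-515.0)
N=np.array([np.sin(np.radians(25))*np.cos(AZ),np.sin(np.radians(25))*np.sin(AZ),np.cos(np.radians(25))])
TIP=np.array([AX[0]+28*np.cos(AZ),AX[1]+28*np.sin(AZ),170.])
def along(n,a): # tool y=-n, jaw z at angle a about it
    y=-n;h=np.array([np.cos(a),np.sin(a),0]);z=h-(h@y)*y;z/=np.linalg.norm(z);return Rn.from_matrix(np.c_[np.cross(y,z),y,z])
E
python3 - <<'E'
from h import *
print(np.degrees(AZ),N,TIP)
f=lambda p,q:(None if (j:=kin.ik(p,q)) is None else np.round(j,2))
for a in range(-180,180,30):
    q=along(N,np.radians(a)).as_quat()
    print(a,f(TIP+4*N,q),f(TIP+70*N,q))
E
```

```text
-141.21835082481024 [-0.32944725 -0.26470871  0.90630779] [493.17291878 172.16208321 170.        ]
-180 [ 0.02  0.   -0.53  0.69  0.26 -1.45] [-0.02 -0.08 -0.44  0.86  0.28 -1.5 ]
-150 [ 0.02  0.   -0.53  0.69  0.26 -2.01] [-0.02 -0.08 -0.44  0.86  0.28 -2.05]
-120 [ 0.02  0.   -0.53  0.69  0.26 -2.58] [-0.02 -0.08 -0.44  0.86  0.28 -2.63]
-90 [ 0.02  0.   -0.53  0.69  0.26 -3.12] [-0.02 -0.08 -0.44  0.86  0.28  3.12]
-60 [ 0.02  0.   -0.53  0.69  0.26  2.67] [-0.02 -0.08 -0.44  0.86  0.28  2.63]
-30 [ 0.02  0.   -0.53  0.69  0.26  2.2 ] [-0.02 -0.08 -0.44  0.86  0.28  2.15]
0 [ 0.02  0.   -0.53  0.69  0.26  1.69] [-0.02 -0.08 -0.44  0.86  0.28  1.65]
30 [ 0.02  0.   -0.53  0.69  0.26  1.13] [-0.02 -0.08 -0.44  0.86  0.28  1.09]
60 [ 0.02  0.   -0.53  0.69  0.26  0.56] [-0.02 -0.08 -0.44  0.86  0.28  0.52]
90 [ 0.02  0.   -0.53  0.69  0.26  0.02] [-0.02 -0.08 -0.44  0.86  0.28 -0.02]
120 [ 0.02  0.   -0.53  0.69  0.26 -0.47] [-0.02 -0.08 -0.44  0.86  0.28 -0.51]
150 [ 0.02  0.   -0.53  0.69  0.26 -0.94] [-0.02 -0.08 -0.44  0.86  0.28 -0.99]
```

Run:
```python
from h import *
p,q=look([486,-170,60],260,np.radians(150)); r.move_pose(p,q); r.hold(.2); im,c=snap("wc2"); print(read_state()["t"])
b=blobs(im,(225,150,285,225));print(b)
u=max(b,key=lambda v:v[2]);x,y=map(int,u[:2]);w=30
cv2.imwrite("pics/crop4.png",cv2.resize(im[y-w:y+w,x-w:x+w],(600,600),interpolation=cv2.INTER_CUBIC)[:,:,::-1]);print(x-w,y-w)
```

```text
8.15
[(np.float64(251.4757834757835), np.float64(196.08831908831908), np.int32(351))]
221 166
```

View pics/crop4.png

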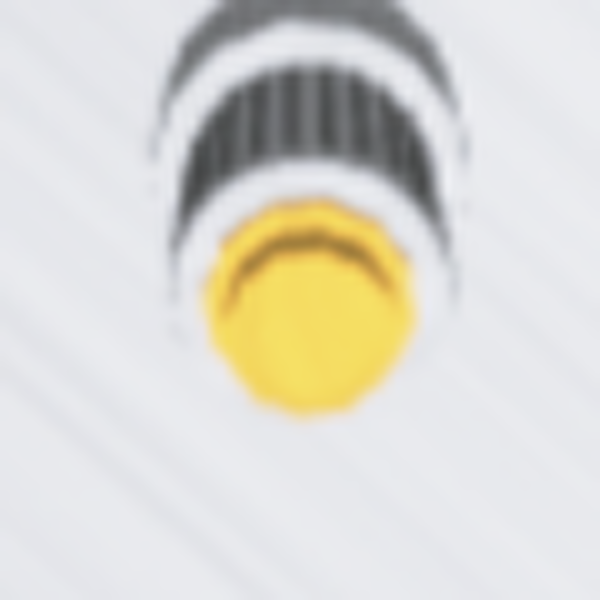

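The enlarged crop shows the silencer's top disc centred at crop (307,322), which is pixel (251.7,198.2).

Run:
```python
from h import *
_,A=load("wc");_,B=load("wc2")
print(plane(B,(251.7,198.2),85),tri([(A,(253.7,197.3)),(B,(251.7,198.2))]))
```

```text
[ 485.67563794 -171.82163767   85.        ] (array([ 486.61651597, -170.87922422,   81.40831366]), [np.float64(0.3667661011485319), np.float64(0.3667661011486477)])
```

Run:
```python
from h import *
q=down(np.radians(150)).as_quat()
r.move_pose([486.6,-170.9,130],q); r.movel([486.6,-170.9,35],velocity=90)
s=read_state();print(s["position"],s["force"],s["t"])
claw.gripper_to(0.0); s=read_state();print(s["position"],s["force"],s["grip_width"],s["t"])
snap("g1")
r.movel([486.6,-170.9,150],velocity=100); r.hold(.3); s=read_state();print(s["position"],s["force"],s["grip_width"],s["t"])
snap("g2");snap("g2s","scene")
g=cv2.imread("pics/g2.png");w=cv2.imread("pics/g2s.png")[130:290,100:313]
cv2.imwrite("pics/g2c.png",np.hstack([cv2.resize(g[180:330,150:350],(400,300),interpolation=cv2.INTER_CUBIC),cv2.resize(w,(400,300),interpolation=cv2.INTER_CUBIC)]))
```

```text
[ 486.92191814 -171.05847357   35.50368088] [ 0.40252483  0.76545937 -0.17224521] 9.6167
[ 486.59101379 -170.90736899   35.19089776] [-1.56153019  0.07882611  3.35447881] 0.292182938085598 10.2
[ 486.51186532 -170.84787117  149.74457135] [ 0.59109203  0.5572654  -2.24765918] 0.2908246446113634 11.85
```

View pics/g2.png

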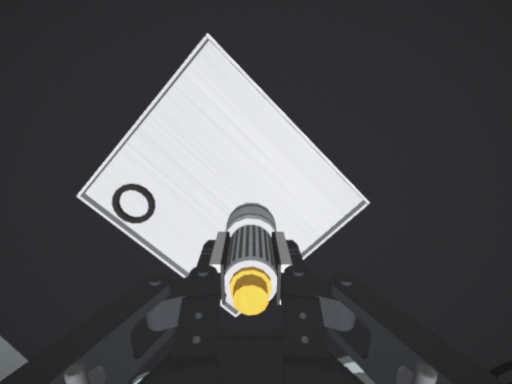

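View pics/g2c.png

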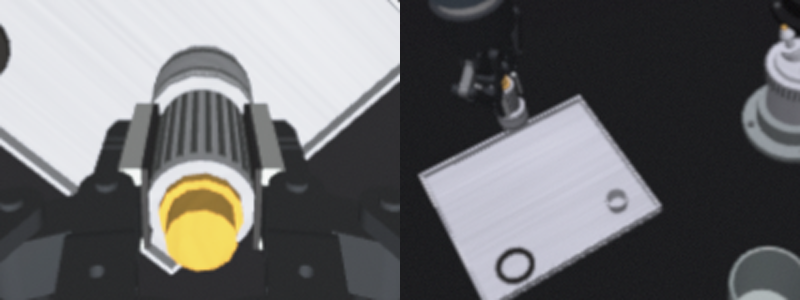

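The coupler is gripped mid-grip and lifted. The silencer's top disc is at (251,300) and the upper sleeve edge at about (251,204). I'll check its offset and tilt in the tool frame.

Run:
```python
from h import *
im,C=load("g2");s=read_state();M=Rn.from_quat(s["orientation"]).as_matrix();P=s["position"]
w=lambda v:P+M@np.array(v,float)
for n,v in [("top",(0,-49.8,0)),("front mouth edge",(17,32.2,0)),("mouth L",(0,32.2,-17)),("mouth R",(0,32.2,17)),("topdisc front",(10,-49.8,0)),("topdisc back",(-10,-49.8,0))]: print(n,proj(C,w(v)))
b=blobs(im,(220,255,285,325));print(b)
def inv(uv,y): # tool-frame point at given tool y
    o,d=ray(C,uv);o=M.T@(o-P);d=M.T@d;return o+d*(y-o[1])/d[1]
g=cv2.cvtColor(im,cv2.COLOR_RGB2GRAY);print(g[195:215,251])
x0,y0=220,190
cv2.imwrite("pics/g2d.png",cv2.resize(im[190:320,190:310],(600,650))[:600,:,::-1])
for uv in [(250.5,300)]: print(inv(uv,-49.8))
```

```text
top [252.27939359 302.84585629]
front mouth edge [251.3343501  243.17425648]
mouth L [227.76281156 222.18364679]
mouth R [274.94961294 222.15521368]
topdisc front [252.23324872 321.62517825]
topdisc back [252.3283395  283.05535181]
[(np.float64(250.18466257668712), np.float64(290.62208588957054), np.int32(1630))]
[231 232 232 231 231 231 230 205 142  98  91 114 124 124 123 126 128 124
 106 107]
[ -1.47183693 -49.8         -0.76068205]
```

View pics/g2d.png

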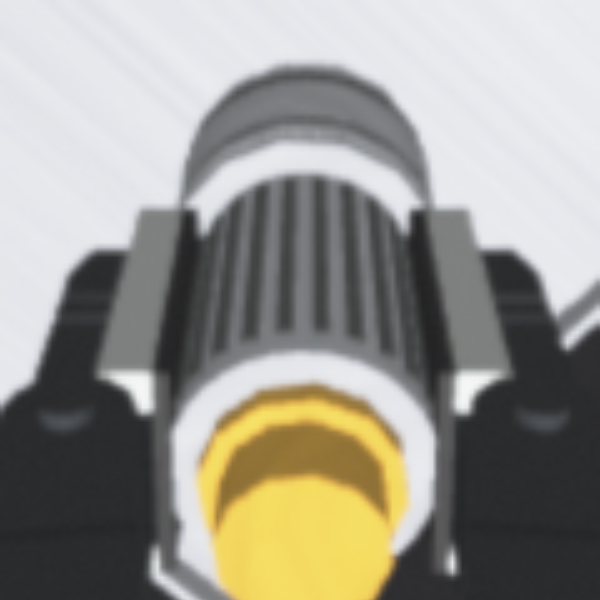

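The offset is below 1 mm with no visible tilt. Next I move to a standoff along the nipple's axis and check.

Run:
```python
from h import *
q=along(N,np.radians(150)).as_quat()
r.movel([486.6,-165,250],velocity=150)
r.move_pose(TIP+(32.2+35)*N,q); r.hold(.3)
s=read_state();print(s["position"],TIP+67.2*N,s["force"],s["t"])
snap("n1");snap("n1s","scene");snap("n1t","top")
a=cv2.imread("pics/n1s.png")[100:220,240:400];b=cv2.imread("pics/n1t.png")[140:260,110:270]
cv2.imwrite("pics/n1c.png",np.hstack([cv2.resize(k,(400,300),interpolation=cv2.INTER_CUBIC) for k in(a,b)]))
```

```text
[471.46015353 153.78714225 230.73698212] [471.03406328 154.37365783 230.90388329] [ 0.65583731  0.40934172 -3.71265677] 14.2667
```

View pics/n1.png

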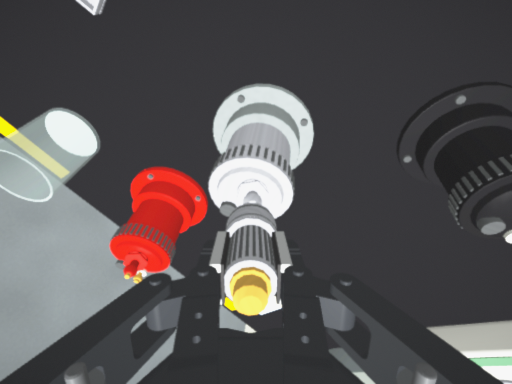

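View pics/n1c.png

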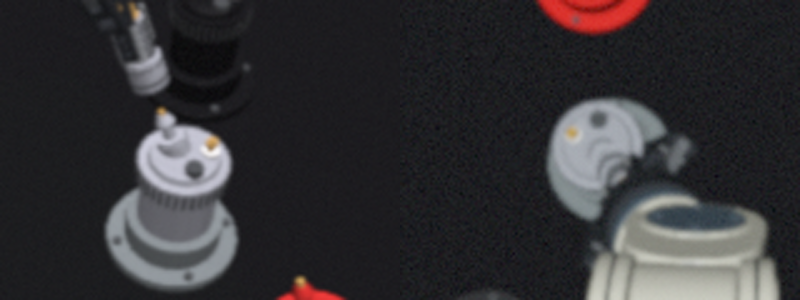

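Run:
```python
from h import *
im,S=load("n1s");s=read_state();M=Rn.from_quat(s["orientation"]).as_matrix();P=s["position"]
w=lambda v:P+M@np.array(v,float)
x0,y0,k=285,90,10
o=cv2.resize(im[90:150,285:345],(600,600),interpolation=cv2.INTER_CUBIC)[:,:,::-1].copy()
for n,X in [("top",w((0,-49.8,0))),("mouth",w((0,32.2,0))),("tip",TIP),("pinend",TIP+5*N),("seat",TIP-25*N)]:
    u=proj(S,X);print(n,u);c=tuple(int(v) for v in ((u-[x0,y0]+.5)*k));cv2.circle(o,c,5,(0,255,0) if n in("top","mouth") else (0,0,255),2)
cv2.imwrite("pics/n1d.png",o)
im,W=load("n1")
for X in (TIP+5*N,TIP,TIP-8*N,TIP-25*N): print(proj(W,X))
cv2.imwrite("pics/n1e.png",cv2.resize(im[170:270,200:300],(600,600),interpolation=cv2.INTER_CUBIC)[:,:,::-1])
```

```text
top [288.97243643 101.55521117]
mouth [300.29598367 133.50609753]
tip [304.82324136 145.9662224 ]
pinend [304.20165522 144.2085008 ]
seat [307.86740163 154.5784344 ]
[252.36926886 206.87605266]
[252.32316425 204.71605312]
[252.2533169  201.44343091]
[252.11907103 195.15254987]
```

View pics/n1d.png

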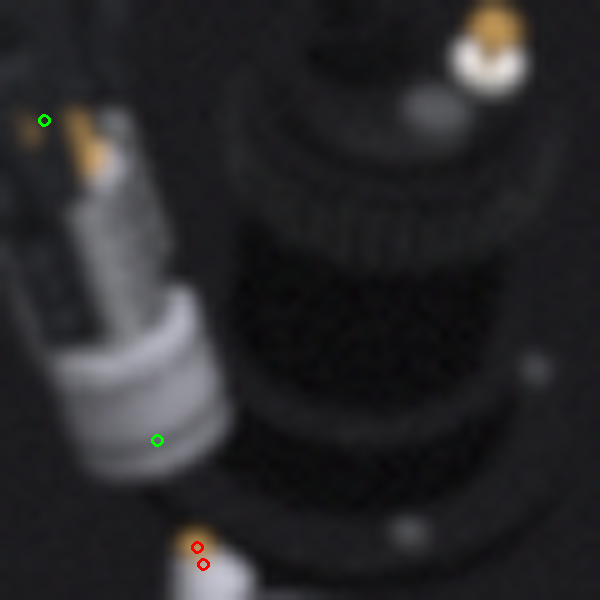

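View pics/n1e.png

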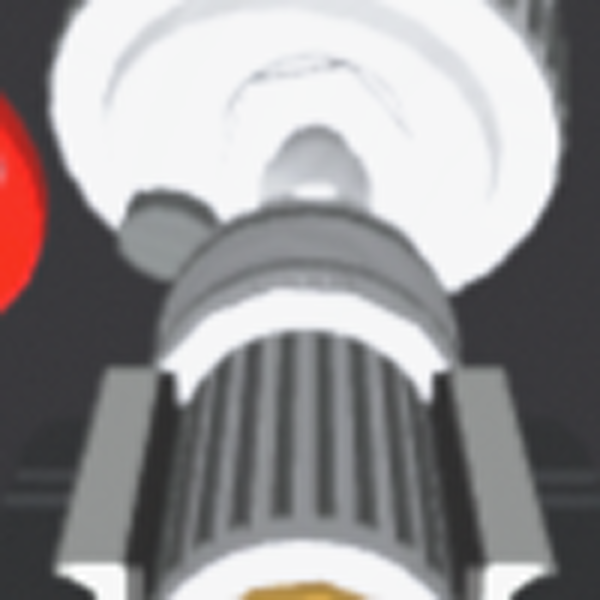

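Everything lines up within about 1 px. Scene shows the mouth at (300,133) and the pin at (304,144), on one line as predicted. In the wrist view the bulb is at column 252.7 and the sleeve at 251.5. Now I insert, watching the force.

Run:
```python
from h import *
f0=read_state()["force"]
M=along(N,np.radians(150)).as_matrix()
def st(d):
    r.movel(TIP+(32.2+d)*N,velocity=25); s=read_state();f=s["force"]-f0
    dd=(s["position"]-TIP)@N-32.2
    print("cmd %.1f act %.1f F(n,x,z) %.1f %.1f %.1f w %.3f t %.2f"%(d,dd,f@N,f@M[:,0],f@M[:,2],s["grip_width"],s["t"])); return f
for d in [8,2,-2,-5,-8,-11,-14]:
    f=st(d)
    if np.linalg.norm(f)>18: print("stop");break
```

```text
cmd 8.0 act 8.1 F(n,x,z) -0.1 -0.4 -0.5 w 0.286 t 15.65
cmd 2.0 act 1.8 F(n,x,z) -0.0 0.2 -0.7 w 0.290 t 16.04
cmd -2.0 act -2.2 F(n,x,z) 0.1 -0.1 -0.1 w 0.289 t 16.35
cmd -5.0 act -5.2 F(n,x,z) 0.1 0.0 1.5 w 0.285 t 16.62
cmd -8.0 act -8.2 F(n,x,z) -0.9 -0.8 0.6 w 0.289 t 16.88
cmd -11.0 act -11.2 F(n,x,z) 0.4 -0.8 0.6 w 0.288 t 17.15
cmd -14.0 act -14.2 F(n,x,z) 2.5 -0.7 0.7 w 0.288 t 17.42
```

```bash
cat > st.py <<'E'
from h import *
f0=np.array([0.656,0.409,-3.713])
M=along(N,np.radians(150)).as_matrix()
def rep(d):
    s=read_state();f=s["force"]-f0;e=s["position"]-TIP
    print("cmd %.1f act %.1f F(n,x,z) %.1f %.1f %.1f w %.3f t %.2f"%(d,e@N-32.2,f@N,f@M[:,0],f@M[:,2],s["grip_width"],s["t"])); return f@N
def st(d,v=20):
    r.movel(TIP+(32.2+d)*N,velocity=v); return rep(d)
E
python3 - <<'E'
from st import *
for d in [-15,-16,-17,-18,-19,-20,-21,-22,-23,-24]:
    f=st(d)
    if f>24: print("stop");break
E
```

```text
cmd -15.0 act -15.0 F(n,x,z) 3.9 -0.8 1.8 w 0.287 t 17.67
cmd -16.0 act -16.2 F(n,x,z) 0.2 -0.6 1.3 w 0.288 t 17.92
cmd -17.0 act -17.2 F(n,x,z) 0.1 -0.4 1.5 w 0.288 t 18.17
cmd -18.0 act -18.2 F(n,x,z) -2.2 -0.4 0.5 w 0.292 t 18.42
cmd -19.0 act -19.2 F(n,x,z) -3.6 -0.4 -0.2 w 0.289 t 18.67
cmd -20.0 act -20.2 F(n,x,z) -5.0 -0.6 0.3 w 0.287 t 18.92
cmd -21.0 act -20.8 F(n,x,z) 1.6 -1.6 3.0 w 0.290 t 19.17
cmd -22.0 act -21.6 F(n,x,z) 7.9 -2.1 2.0 w 0.286 t 19.42
cmd -23.0 act -22.5 F(n,x,z) 10.3 -1.9 3.2 w 0.290 t 19.67
cmd -24.0 act -23.5 F(n,x,z) 11.1 -1.5 1.9 w 0.287 t 19.92
```

It snapped on (pull-in at -18 to -20), and the valve spring is now resisting. I continue home.

Run:
```python
from st import *
for d in [-25,-25.5,-26,-26.5,-27,-27.5,-28]:
    f=st(d,10)
    if f>23: print("stop");break
r.hold(.3);rep(d)
snap("h1");snap("h1s","scene")
a=cv2.imread("pics/h1.png")[150:310,150:363];b=cv2.imread("pics/h1s.png")[110:200,260:380]
cv2.imwrite("pics/h1c.png",np.hstack([cv2.resize(k,(400,300),interpolation=cv2.INTER_CUBIC) for k in(a,b)]))
```

```text
cmd -25.0 act -24.4 F(n,x,z) 11.6 -2.3 2.5 w 0.292 t 20.17
cmd -25.5 act -24.8 F(n,x,z) 13.2 -2.5 2.3 w 0.291 t 20.42
cmd -26.0 act -25.3 F(n,x,z) 13.8 -2.3 2.8 w 0.289 t 20.67
cmd -26.5 act -25.3 F(n,x,z) 20.1 -3.5 3.9 w 0.284 t 20.92
cmd -27.0 act -25.4 F(n,x,z) 26.8 -5.7 4.6 w 0.290 t 21.17
stop
cmd -27.0 act -25.4 F(n,x,z) 26.7 -4.7 5.5 w 0.289 t 21.47
```

View pics/h1c.png

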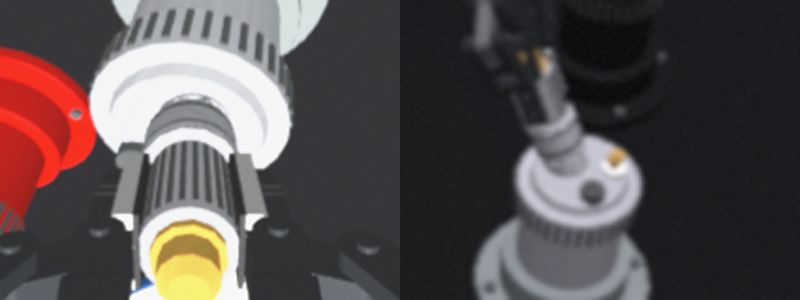

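The hard stop is at -25.3 mm (expected -25), with the mouth against the hexagon. I'll ease slightly, hold for more than 3 s, check, and hand in.

Run:
```python
from st import *
st(-26.7,10); r.hold(2);rep(0); r.hold(2);f=rep(0)
snap("e1");snap("e1t","top")
print(np.abs(read_state()["joint_velocities"]).max())
if 14<f<35: order.sign_off(); print("signed")
a=cv2.imread("pics/e1.png")
cv2.imwrite("pics/e1c.png",np.hstack([cv2.resize(k,(400,300),interpolation=cv2.INTER_CUBIC) for k in(a,cv2.imread("pics/e1t.png"))]))
```

```text
cmd -26.7 act -25.3 F(n,x,z) 22.9 -4.0 5.6 w 0.295 t 21.82
cmd 0.0 act -25.3 F(n,x,z) 22.5 -3.8 4.6 w 0.288 t 23.82
cmd 0.0 act -25.3 F(n,x,z) 22.1 -3.5 4.5 w 0.292 t 25.82
0.002268594868792408
the job is handed in; nothing more can be done
signed
```

View pics/e1c.png

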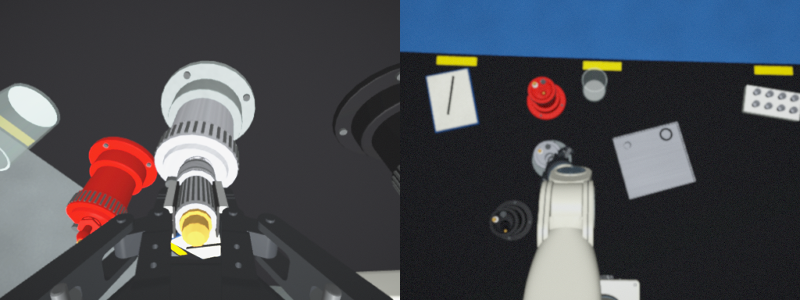

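I took the vent coupler from the tray, snapped it onto the steel bomb's nipple and pushed it fully home. I held it there for over 4 s and handed the job in at about t = 26 s, still gripping and pushing.

**Last checks before hand-in:**
- **Seating:** the mouth met a hard stop 25.3 mm behind the nipple tip, where 25 mm was expected.
- **Push:** it held steady at about 22 N along the nipple axis, with side forces up to about 6 N. It briefly reached 27 N when it bottomed, slightly above the 15–25 N the task gives for holding it home, so I eased back.
- **Grip:** the grip width stayed steady at about 0.29, and the arm was at rest.
- **Bystanders:** in the final pictures the crucible, sealing ring and beaker look unmoved.

**What disagreed or could not be checked:**
- My first two-camera match for the nipple pin was wrong because the overhead image had picked the terminal instead. I measured it again from two wrist views.
- The first fixed-camera estimate of the coupler was about 2.5 mm off the wrist-camera result, and I used the wrist one.
- The push reading between stops never showed the full 8–15 N snap peak. I judged the snap from the coupler being pulled onto the nipple (−2 to −5 N), followed by the valve spring's resistance.
- The valve pin itself cannot be read directly.

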